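# Latch the bits in, then poise the sprung bit rack below its balance point

## Task

The sprung leaf on the bit case carries loose bits: before tilting it, swing the keeper bar shut over them until it snaps home. Then lift the leaf by its front handle clearly past its balance point, without letting it fly open or slam, bring it back and keep it poised just below the balance point (about 8 degrees short), so the tray underneath can be reached: finish while still holding the handle there. The bits must stay in their grooves, and leave the other things on the mat alone.

Things in the scene. Friction and masses are not known exactly. Their poses are not given: they have to be found in the camera images.
- case: the open-topped black plastic bit case, 126 x 180 x 55 mm high, fixed to the bench on the green mat. Origin: on its underside, midway in y, 58 mm behind its front face and 68 mm before its rear face. Its z is up; its -x side is the front, towards the robot; its +y is its left side seen from the robot. It may stand turned about z
- leaf: sprung leaf covering the case. Origin: middle of its hinge line (along its y), 60 mm behind (+x) and 60 mm above the case's origin. Its pitch from flat (z axis from vertical, turned about +y) is 0 shut; stop at 1.6 rad. It balances at 1.15 (66 degrees, within 0.02): falls shut below (1.2 N at the handle when flat, 0.3 N at 1.0), swings open above. Clearly past: over 1.25. Hold at 1.02 +/- 0.08
- handle_mid (a point): middle of the cross bar of the leaf's U-shaped steel handle, on the axis of its 10 mm round rod. The bar is 110 mm long, parallel to the hinge line, 180 mm from it and 60 mm clear of the plate; with the leaf shut it is 3 mm above the hinge line, 66 mm above the bench and 62 mm in front of the case. The rod can turn between gripper pads, so the gripper may keep pointing down
- keeper (a joint): angle (rad) of the steel keeper bar, pivoted at the leaf's left edge about the leaf's normal. 0 = shut: across the bits, pointing to the case's -y, against its stop, held by a sprung ball detent; grows as it swings rearward (+x), range 0 to 1.5. Stays where left. The detent rubs from 0.19 down, needs about 3 N at the pin, and snaps the bar home below 0.04; home is under 0.03
- keeper_pin (a point): centre of the top of the upright steel pin near the free end of the keeper bar (bar 12 mm wide, 8 mm thick, 138 mm long). The pin is 12 mm in diameter and stands 34 mm above the bar, on its midline, 115 mm from the pivot
- keeper_pivot (a point): the keeper's pivot, at the level of the top face of the bar
- rack (a point): centre of the floor of the middle groove on the leaf (aluminium plate 111 x 170 x 6 mm); axes turn with the leaf: x along the grooves to the rear, z the leaf's normal. Grooves 12 mm wide, 11 mm deep, 90 mm long, 25 mm apart; 1.5 mm gap between their ribs and the keeper
- bit0: loose round tool bit, 9 mm thick, 80 mm long, about 40 g, lying in the right (-y) groove. Origin: middle of its axis, x along it
- bit1: loose round tool bit, 9 mm thick, 80 mm long, about 40 g, lying in the middle groove. Origin: middle of its axis, x along it
- bit2: loose round tool bit, 9 mm thick, 80 mm long, about 40 g, lying in the left (+y) groove. Origin: middle of its axis, x along it
- pliers: bystander: pair of pliers lying right of the case, about 135 x 35 x 14 mm; origin under its joint
- marker: bystander: marker pen, 120 x 13 x 13 mm, lying left of the case; origin under its middle
- parts_tray: bystander: open blue parts tray, 85 x 120 x 28 mm, left of the case; origin under its centre
- strip: bystander: drilled aluminium strip, 40 x 220 x 5 mm, lying behind the case; origin under its centre
- rotary_tool: bystander: grey rotary handpiece, about 190 x 36 x 36 mm, lying at far right; origin under its body
- oil: bystander: amber oil jar, 44 mm across, 85 mm tall, behind the case to the left; origin under its centre

How it is judged:
By the outcome, as a careful person would: the job done as asked, in the order asked, and still so for the second after the job is handed in, while the arm keeps its last pose, push and grip.
It also fails if it takes over 58 s, if anything falls off the work surface, if the arm or the gripper's body presses on something with over 40 N, if the wrist force passes 120 N, or if a joint passes its speed limit or range.

## Robot

A 7-joint arm with a two-finger parallel gripper is mounted at the origin on the work surface. World frame = base frame: x ahead of the robot, y to its left, z up, the work surface at z = 0. Lengths are in m, angles in rad, forces in N, time in s.
With the tool pointing down it reaches from about 0.425 to 0.925 m from the base axis. Payload 6.8 kg.
Tool frame: the origin (TCP) lies on the centre line of the jaws, within the pads' length; the fingertips stand 25 mm ahead of it and the grasp point (between the pads) lies 6 mm ahead of it; z points along the fingers, y is the line along which they close (so a half turn about z gives the same grasp; the last joint's range is limited). The gripper opens to 88 mm and grips with 3 to 60 N. Pads are 20 mm wide; open, the fingers measure 115 mm over their backs; the gripper's body (75 mm by 178 mm) begins 61 mm behind the grasp point.
Start: joints at [1.202, 0.477, 0.022, 1.555, -0.011, 1.109, -0.083], TCP at [0.174, -0.652, 0.248] pointing down, gripper open.
Joint ranges: [-2.96, 2.96], [-0.34, 2.1], [-1.41, 1.46], [0.24, 2.44], [-1.37, 4.51], [0.17, 1.92], [-2.96, 2.96]. Speed limits (rad/s): [2.39, 2.39, 3.14, 3.14, 3.14, 3.14, 3.14].

## Interface

Orientations are given as a rotation vector (axis times angle).
In Python, from bench import ctrl, optics gives the robot as it stands.
- The arm moves only by the tool drive_tool, never from a script. Its argument "increments" is a list that holds one entry, the list of rows, each a list of 5 numbers: the finger opening in cm, from 0 to 8.78, then the shift along the tool's x, y, z in cm, then the turn about the tool's z in degrees. In form: [[[grip, dx, dy, dz, spin], ...]]. A call has 1 to 20 rows; each row is the pose to reach, as a shift and turn from the pose commanded when the call began, along the tool's axes at that moment; what a row does not reach only later rows make up. A row lasts 1/8 s, in which the tool goes at most 62.5 mm and 10.7 degrees, less where a joint would pass 70% of its speed; a pose out of reach is approached as far as the arm can. A call with a gripper value outside its range is refused whole. The fingers move at their own pace and stop on an object; "grip_force" is the grip in N (left out, the last holds). Time passes only in rows, so rows that repeat a pose let the fingers close. It gives the time, the measured TCP pose, the force, the opening and the grip force at its end, in the units of the state.
- ctrl.state(): the state, without advancing time (a new reading comes with each control period).
- optics.grab_frame(name): name is "side" or "top" or "wrist"; returns a dict with "color" (384x512x3 uint8, blue, green, red), "fx", "fy", "cx", "cy" (pixels), "world_to_cam" (4x4, takes a point from world to camera coordinates). Camera axes: x right, y up, looking along -z (the intrinsics and any distortion apply to the point x, -y, -z); pixel columns grow to the right and rows downward; lengths in m; the calibration is good to about 2 mm. A picture is of the moment at which its call begins. There is no depth.
- ctrl.close_job(): hands the job in; it is judged then, once.
The state is a dict: "time_s": time; "qpos": joint angles; "qd": joint speeds; "joint_torque": joint torques, N m; "position": TCP position; "eef_rot": TCP orientation; "wrist_force": force on the tool from outside, world axes, zero at the start; "torque": the same for the moment, N m; "gripper_width": opening from 0.0 (shut) to 1.0 (fully open); "gripper_force": force on a finger pad.
Only numpy, scipy, OpenCV 4.12 (cv2) and the standard library are available. Lean on these libraries where they do the work, as an engineer would, in place of code of your own. Each camera call takes 0.05 s, during which the arm holds its last target. There are 200 camera calls.

## Working session

There is one attempt and no reset: what is moved stays moved. The work goes in short steps, Python scripts to look and compute and a tool call to move; the robot and the scene stay as the last step left them, time stands still between calls to the robot, and variables do not carry over. Pictures are saved under pics/ and viewed, at most 10 in all, crops included, and the job is handed in when it is done.

Besides the shell and the picture viewer there is one more tool, called by a JSON object that holds its "fn" and its "kwargs", one argument or row to a line. drive_tool: Moves the arm, as the interface text tells. Its arguments: {"type":"object","properties":{"increments":{"type":"array"},"grip_force":{"type":"number"}},"required":["increments"]}

```bash
mkdir -p pics
cat > h.py <<'E'
import numpy as np, cv2
from bench import ctrl, optics
def ray(f,u,v):
    M=np.array(f["world_to_cam"]);R=M[:3,:3];t=M[:3,3]
    d=np.array([(u-f["cx"])/f["fx"],-(v-f["cy"])/f["fy"],-1.]);d=R.T@d
    return -R.T@t,d/np.linalg.norm(d)
def onz(f,u,v,z):
    o,d=ray(f,u,v);return o+d*(z-o[2])/d[2]
def tri(*fs):
    A=np.zeros((3,3));b=np.zeros(3);L=[]
    for f,u,v in fs:
        o,d=ray(f,u,v);P=np.eye(3)-np.outer(d,d);A+=P;b+=P@o;L.append((o,d))
    p=np.linalg.solve(A,b)
    return p,[np.linalg.norm(np.cross(p-o,d)) for o,d in L]
def proj(f,p):
    M=np.array(f["world_to_cam"]);q=M[:3,:3]@p+M[:3,3]
    return f["cx"]+f["fx"]*q[0]/-q[2], f["cy"]-f["fy"]*q[1]/-q[2]
E
python3 - <<'E'
from h import *
import pickle
fs={n:optics.grab_frame(n) for n in("side","top")}
pickle.dump(fs,open("f0.pkl","wb"))
for n,f in fs.items():
    cv2.imwrite(f"pics/{n}0.png",cv2.resize(f["color"],(800,600),interpolation=cv2.INTER_CUBIC)); print(n,f.keys(),f["fx"],ray(f,256,192))
s=ctrl.state();print(s)
E
```

```text
side dict_keys(['color', 'fx', 'fy', 'cx', 'cy', 'world_to_cam']) 401.52049320438107 (array([ 0.27577341, -0.74137292,  0.81257897]), array([ 0.32707116,  0.70199933, -0.63263053]))
top dict_keys(['color', 'fx', 'fy', 'cx', 'cy', 'world_to_cam']) 419.6313348035728 (array([0.41626747, 0.03257183, 1.08962702]), array([ 2.11935141e-01, -7.23862064e-04, -9.77283465e-01]))
{'time_s': 0.1, 'qpos': array([ 1.20191058,  0.4777295 ,  0.02237829,  1.556315  , -0.01152321,
        1.10932917, -0.0830979 ]), 'qd': array([ 1.85539919e-03,  3.48898542e-04,  7.58984827e-04, -1.24903735e-03,
       -2.96301826e-05,  3.68003424e-04,  8.57410253e-04]), 'joint_torque': array([ 4.02557533e-03, -5.84088707e+01,  1.53988559e+00, -2.73313808e+01,
       -5.41978015e-02,  1.30728335e-02,  5.27745306e-05]), 'position': array([ 0.17389068, -0.65170177,  0.24678739]), 'eef_rot': array([-3.11332164e+00, -4.08240557e-01,  5.16943086e-04]), 'wrist_force': array([0.89279534, 1.2003073 , 0.90701631]), 'torque': array([-0.05656686,  0.01132922, -0.01178599]), 'gripper_force': 0.0, 'gripper_width': 0.9964476242033856}
```

View pics/side0.png

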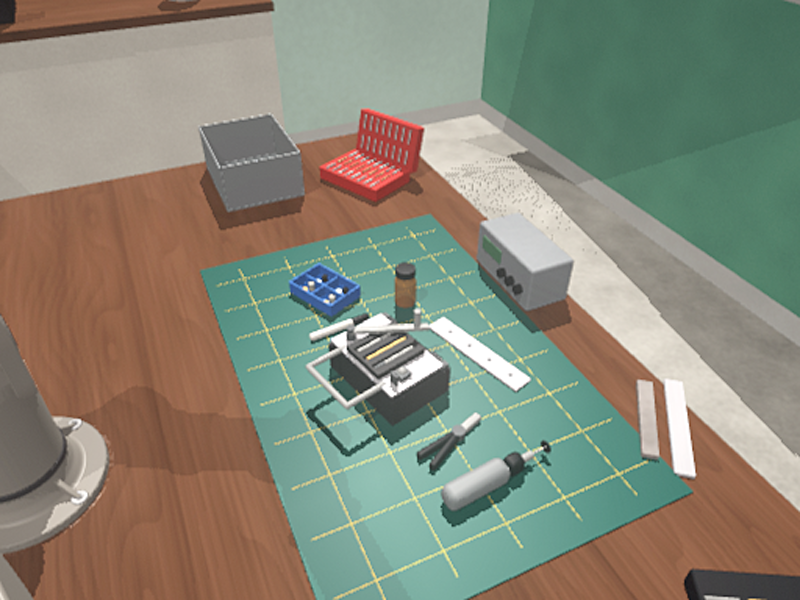

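View pics/top0.png

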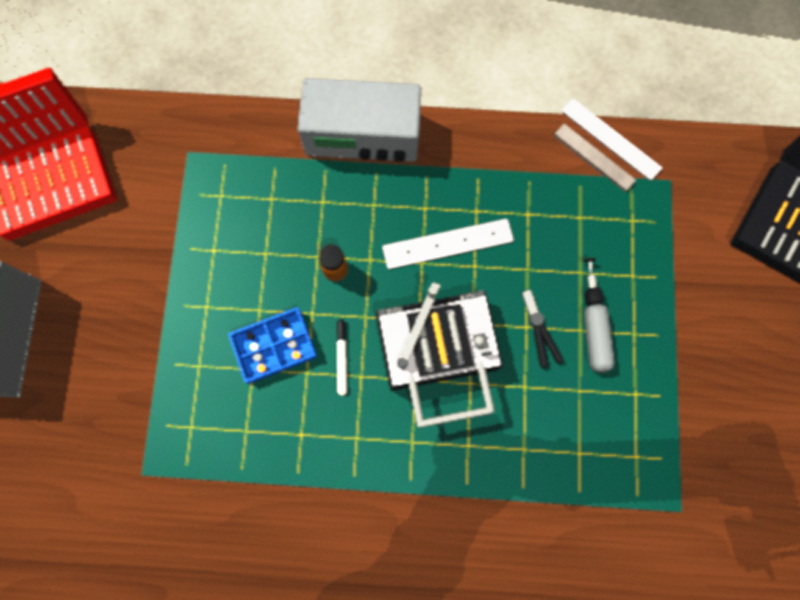

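The side view shows the keeper pin top at about (418,311) of 800x600, the handle bar from (308,363) to (348,403). The top view shows the pin at (435,286), the pivot at (403,363), the bar from (420,422) to (491,410), and the marker close left of the case.

```bash
cat > m.py <<'E'
from h import *
import pickle
fs=pickle.load(open("f0.pkl","rb"));s,t=fs["side"],fs["top"];k=.64
P={}
for n,a,b in [("pin",(418,311),(435,286)),("pivot",(350,328),(403,363)),("hL",(309,363),(420,422)),("hR",(348,403),(491,410))]:
    P[n],e=tri((s,a[0]*k,a[1]*k),(t,b[0]*k,b[1]*k)); print(n,P[n].round(4),np.round(e,4))
print("bar len",np.linalg.norm(P["hL"]-P["hR"]),"dir",np.degrees(np.arctan2(*(P["hL"]-P["hR"])[:2])))
print("pin-pivot",P["pin"]-P["pivot"])
# side crop around case
c=s["color"][180:290,180:320];cv2.imwrite("pics/c0.png",cv2.resize(c,None,fx=5,fy=5,interpolation=cv2.INTER_CUBIC))
c=t["color"][165:285,225:345];cv2.imwrite("pics/c1.png",cv2.resize(c,None,fx=5,fy=5,interpolation=cv2.INTER_CUBIC))
E
python3 m.py
```

```text
pin [ 0.6482 -0.0191  0.1262] [0.002 0.002]
pivot [0.5356 0.0211 0.0955] [0.0012 0.0012]
hL [ 0.4499 -0.0101  0.0751] [0.001 0.001]
hR [ 0.4761 -0.1175  0.0745] [0.0023 0.0023]
bar len 0.11057729191811394 dir -13.706289527599683
pin-pivot [ 0.11255509 -0.04019728  0.03070303]
```

View pics/c0.png

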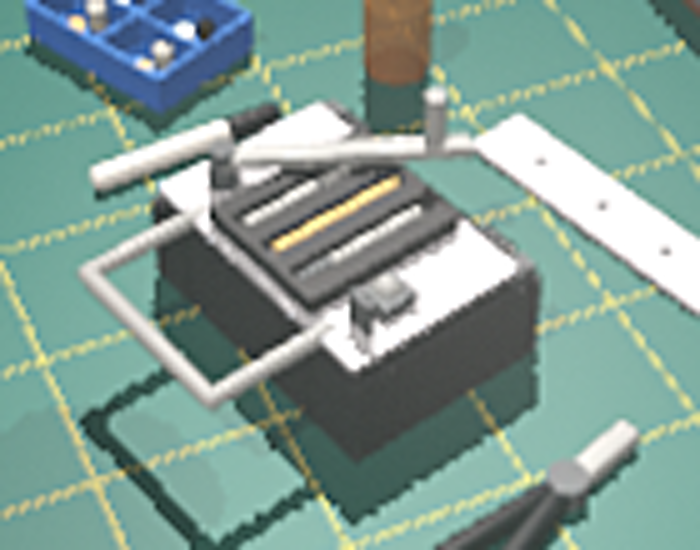

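View pics/c1.png

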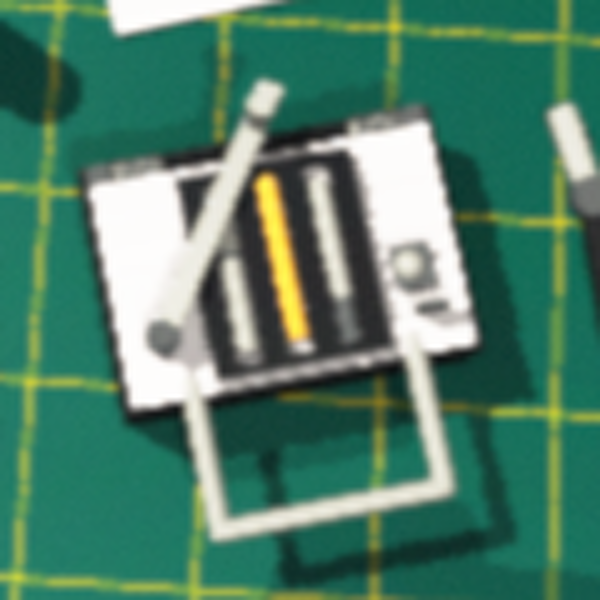

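The crops show: side crop pin top (435,93), bar corners (88,272) and (210,398), pivot knob (225,152); top crop pin top (267,86), pivot (163,337), bar corners (217,530) and (445,485). The keeper is open at roughly 1.1-1.2 rad, bits in grooves, and a small detent post on the right at (412,265).

```bash
cat > m2.py <<'E'
from h import *
import pickle
fs=pickle.load(open("f0.pkl","rb"));s,t=fs["side"],fs["top"]
P={}
for n,a,b in [("pin",(435,93),(267,88)),("pivot",(225,152),(163,337)),("hL",(90,272),(217,530)),("hR",(211,396),(445,485))]:
    a=(180+a[0]/5-.4,180+a[1]/5-.4);b=(225+b[0]/5-.4,165+b[1]/5-.4)
    P[n],e=tri((s,*a),(t,*b)); print(n,P[n].round(4),np.round(e,4),"top@z",[onz(t,*b,z).round(4)[:2] for z in(.066,.09,.124)],"side@.066",onz(s,*a,.066).round(4))
d=P["hL"]-P["hR"];print(np.linalg.norm(d),np.degrees(np.arctan2(-d[0],d[1])))
for n,p in(("marker",0),):pass
E
python3 m2.py
```

```text
pin [ 0.6479 -0.0175  0.1286] [0.0036 0.0036] top@z [array([ 0.6668, -0.0217]), array([ 0.661 , -0.0205]), array([ 0.6526, -0.0187])] side@.066 [0.6777 0.0487 0.066 ]
pivot [0.5372 0.0227 0.0931] [0.0018 0.0018] top@z [array([0.5386, 0.0229]), array([0.5358, 0.0231]), array([0.5317, 0.0234])] side@.066 [0.5489 0.0514 0.066 ]
hL [ 0.4491 -0.0086  0.0679] [0.0013 0.0013] top@z [array([ 0.4479, -0.0084]), array([ 0.4471, -0.0075]), array([ 0.4461, -0.0061])] side@.066 [ 0.4508 -0.0069  0.066 ]
hR [ 0.4762 -0.1161  0.0705] [0.0003 0.0003] top@z [array([ 0.4761, -0.1167]), array([ 0.4747, -0.1132]), array([ 0.4727, -0.1082])] side@.066 [ 0.4777 -0.1123  0.066 ]
0.11087622326587705 14.164703971187375
```

{"fn": "drive_tool", "kwargs": {
  "increments": [
    [[3,3.9,-3.1,0,-9],[3,7.8,-6.1,0,-18],[3,11.6,-9.2,0,-27],[3,15.5,-12.2,0,-36],[3,19.4,-15.3,0,-45],[3,23.3,-18.4,0,-54],[3,27.2,-21.4,0,-63],[3,31,-24.5,0,-72],[3,35,-27.6,0,-81],[3,38.8,-30.6,1,-90],[3,42.7,-33.7,2,-100],[3,46.6,-36.8,3,-109],[3,50.4,-39.8,4,-118],[3,54.3,-42.9,4.5,-127],[3,58.2,-45.9,4.7,-136],[3,62.1,-49,4.7,-145],[3,62.1,-49,4.7,-145],[3,62.1,-49,4.7,-145]]
  ],
  "grip_force": 15
}}

```text
time_s: 2.35
position: [0.6472, -0.0195, 0.2]
eef_rot: [-0.549, -3.092, 0.001]
wrist_force: [-0.8, -0.6, 0.9]
gripper_width: 0.339
gripper_force: 0.0
```

```bash
cat > look.py <<'E'
from h import *
import pickle,sys
from scipy.spatial.transform import Rotation as R
n=sys.argv[1]
fs={k:optics.grab_frame(k) for k in("wrist","side","top")};pickle.dump(fs,open(n+".pkl","wb"))
f=fs["wrist"];cv2.imwrite(f"pics/{n}.png",cv2.resize(f["color"],(800,600)))
s=ctrl.state();M=R.from_rotvec(s["eef_rot"]).as_matrix()
print(s["time_s"],s["position"].round(4),M.round(3).tolist(),s["wrist_force"].round(1),s["gripper_width"],s["qpos"].round(2))
print("cam",ray(f,256,192))
for q in([.648,-.018,.127],[.537,.0225,.092],[.449,-.0085,.067],[.476,-.1165,.067]):print(np.array(proj(f,np.array(q)))/.64)
E
python3 look.py w1
```

```text
2.5 [ 0.6471 -0.0206  0.2005] [[-0.938, 0.346, -0.001], [0.346, 0.938, -0.001], [0.0, -0.001, -1.0]] [-0.5  0.2  0.1] 0.34012873729973725 [ 0.42  0.57 -0.69  1.63  0.4   1.08  0.84]
cam (array([0.56863893, 0.00850109, 0.33732636]), array([ 0.28987098, -0.09972595, -0.95185584]))
[402.55375401 336.29238935]
[401.8239254   38.51822577]
[ 259.26290906 -141.14968752]
[66.4532937  24.76902067]
```

View pics/w1.png

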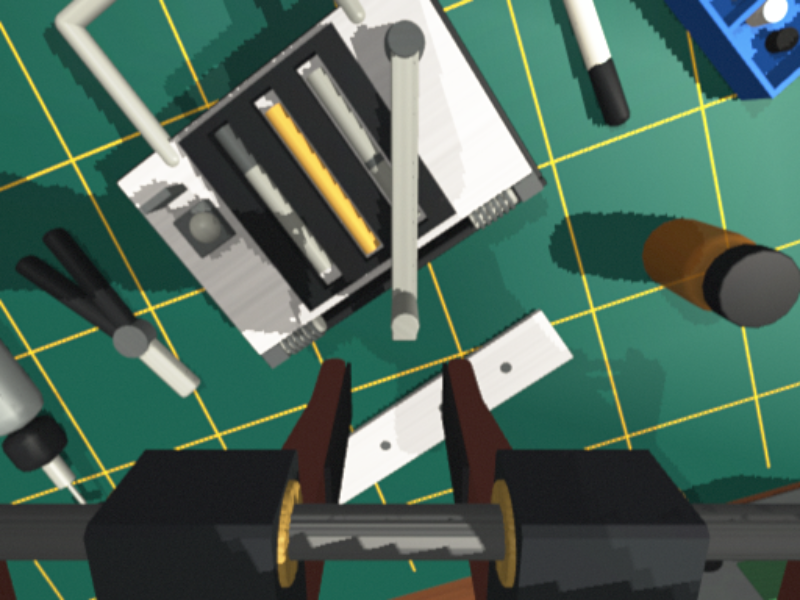

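The wrist view shows the pin top at (405,328) and the pivot at (405,40), within 3 mm of prediction. The keeper angle is about 56°, and the fingers straddle the pin line. Descend and cage the pin loosely.

{"fn": "drive_tool", "kwargs": {
  "increments": [
    [[3,0.3,0.2,2,0],[3,0.3,0.2,4,0],[3,0.3,0.2,6,0],[3,0.3,0.2,7.2,0],[3,0.3,0.2,7.2,0],[2,0.3,0.2,7.2,0],[1.6,0.3,0.2,7.2,0],[1.6,0.3,0.2,7.2,0],[1.6,0.3,0.2,7.2,0]]
  ]
}}

```text
time_s: 3.62
position: [0.6457, -0.0158, 0.129]
eef_rot: [0.547, 3.093, -0.0]
wrist_force: [-0.6, 0.2, 0.8]
gripper_width: 0.18
gripper_force: 0.0
```

```bash
python3 look.py w2
python3 - <<'E'
import cv2,pickle,numpy as np
f=pickle.load(open("w2.pkl","rb"))
a=cv2.resize(f["wrist"]["color"],(400,300));b=cv2.resize(f["side"]["color"][160:280,170:330],(400,300));cv2.imwrite("pics/w2c.png",np.hstack([a,b]))
E
```

```text
3.775 [ 0.6456 -0.0157  0.1287] [[-0.939, 0.343, 0.0], [0.343, 0.939, -0.0], [-0.0, 0.0, -1.0]] [-1.2  1.2  0.1] 0.1832029479018942 [ 0.39  0.64 -0.65  1.69  0.46  0.96  0.78]
cam (array([0.56690778, 0.01201038, 0.26620062]), array([ 0.29185946, -0.09874483, -0.95135036]))
[394.94119814 434.14335894]
[394.19543436  10.2019856 ]
[ 191.40799362 -245.97971417]
[-67.7185227   -6.35215447]
```

View pics/w2c.png

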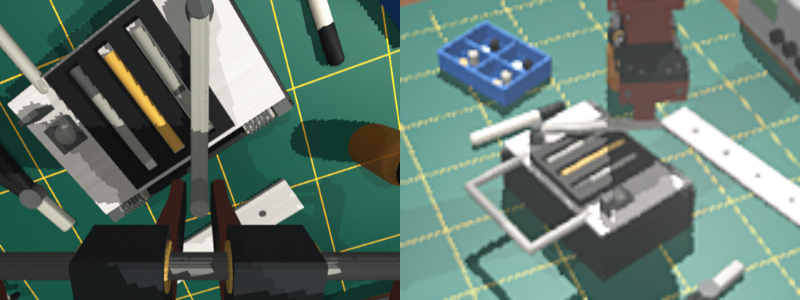

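The picture shows the pin caged between the fingers (left half, about (200,208)) and nothing else near. Sweep along the arc.

{"fn": "drive_tool", "kwargs": {
  "increments": [
    [[1.6,0.01,-0.4,0,2],[1.6,0.04,-1.0,0,5],[1.6,0.11,-1.6,0,8],[1.6,0.25,-2.39,0,12],[1.6,0.45,-3.17,0,16],[1.6,0.69,-3.93,0,20],[1.6,0.99,-4.68,0,24],[1.6,1.35,-5.4,0,28],[1.6,1.75,-6.09,0,32],[1.6,2.2,-6.76,0,36],[1.6,2.69,-7.39,0,40],[1.6,3.09,-7.84,0,43],[1.6,3.09,-7.84,0,43]]
  ]
}}

```text
time_s: 5.4
position: [0.5894, -0.0793, 0.1288]
eef_rot: [1.644, 2.677, -0.001]
wrist_force: [-0.2, 0.2, -0.4]
gripper_width: 0.183
gripper_force: 0.0
```

```bash
python3 look.py w3
```

```text
5.55 [ 0.5899 -0.0787  0.1287] [[-0.454, 0.891, 0.0], [0.891, 0.454, 0.0], [-0.0, 0.0, -1.0]] [ 0.1  1.2 -0.7] 0.18468624997091157 [ 0.4   0.53 -0.49  1.83  0.32  0.86  0.23]
cam (array([ 0.55135528, -0.00556858,  0.26597521]), array([ 0.14494379, -0.27164566, -0.95141996]))
[689.18092093 333.60142217]
[395.78147994  10.81964301]
[112.32906499 -14.66908991]
[ 93.26527586 301.56975157]
```

View pics/w3.png

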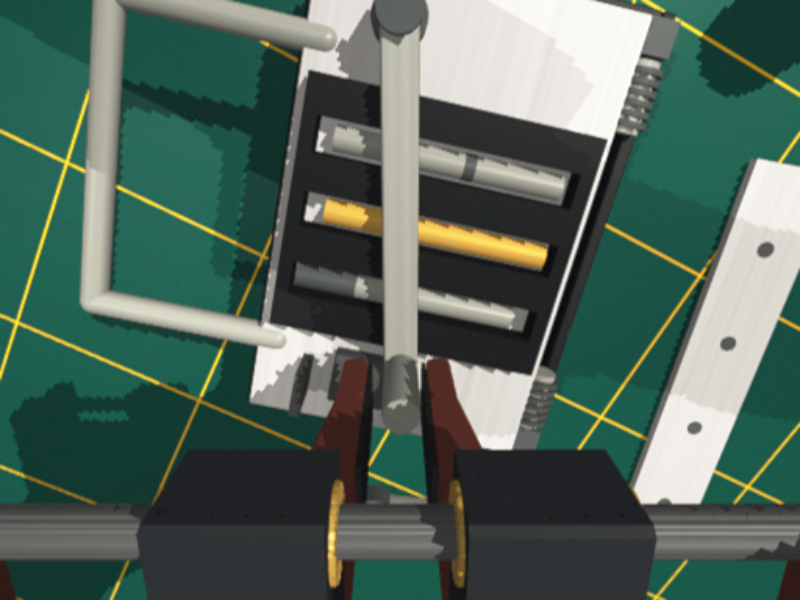

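The view shows the bar vertical from (400,15) to the pin at (400,410), with the grooves tilted about 13°, so roughly 13° remain. The bits are in place and the finger clears the stop fin at (300,385).

{"fn": "drive_tool", "kwargs": {
  "increments": [
    [[1.6,0.01,-0.5,0,2.5],[1.6,0.04,-1.0,0,5],[1.6,0.08,-1.4,0,7],[1.6,0.14,-1.8,0,9],[1.6,0.2,-2.2,0,11],[1.6,0.29,-2.6,0,13],[1.6,0.36,-2.85,0,13],[1.6,0.36,-2.85,0,13]]
  ]
}}

```text
time_s: 6.55
position: [0.5643, -0.0884, 0.129]
eef_rot: [1.934, 2.472, 0.004]
wrist_force: [6.3, 0.2, -4.2]
gripper_width: 0.182
gripper_force: 3.3
```

```bash
python3 look.py w4
```

```text
6.7 [ 0.5644 -0.0885  0.129 ] [[-0.241, 0.971, 0.004], [0.971, 0.241, 0.0], [-0.001, 0.004, -1.0]] [ 5.6  1.4 -4. ] 0.18037471686991063 [ 0.39  0.49 -0.45  1.89  0.28  0.82  0.05]
cam (array([ 0.54341081, -0.00824523,  0.26619624]), array([ 0.08440413, -0.29648364, -0.95130089]))
[768.11592139 261.6759154 ]
[397.67027886  11.33355754]
[122.27860524  55.70166538]
[165.77421382 358.42769816]
```

View pics/w4.png

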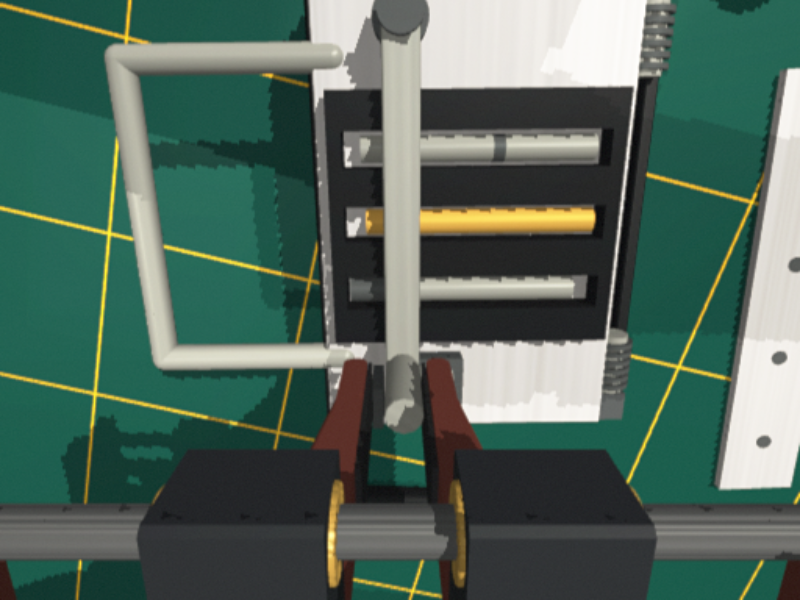

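The bar now stands almost perpendicular to the grooves, with the pin against the rear finger; the push reads 6 N. Push a little further to tell the stop from the detent.

{"fn": "drive_tool", "kwargs": {
  "increments": [
    [[1.6,0,-0.15,0,0],[1.6,0,-0.3,0,0],[1.6,0,-0.3,0,0]]
  ]
}}

```text
time_s: 7.08
position: [0.5638, -0.0885, 0.1293]
eef_rot: [1.931, 2.47, 0.011]
wrist_force: [13.1, 1.9, -10.1]
gripper_width: 0.188
gripper_force: 6.8
```

```bash
sed -i 's/("wrist","side","top")/("wrist",)/' look.py; python3 look.py w5;  python3 - <<'E'
import pickle,cv2,numpy as np
for n in("w4","w5"):
    f=pickle.load(open(n+".pkl","rb"))["wrist"];im=f["color"]
    # bar edges & pin
    g=im.mean(2)
    for r in(40,100,150,200):
        row=g[r,225:290]; d=np.diff(row); print(n,r,225+d.argmax(),225+d.argmin())
E
```

```text
7.125 [ 0.5638 -0.0885  0.1293] [[-0.241, 0.97, 0.009], [0.97, 0.241, 0.002], [-0.001, 0.009, -1.0]] [ 13.9   1.9 -10.3] 0.1868583517469908 [ 0.4   0.48 -0.45  1.89  0.28  0.82  0.05]
cam (array([ 0.54218034, -0.00848663,  0.26651447]), array([ 0.08928499, -0.29532491, -0.95121574]))
[767.93011159 261.32659101]
[398.98098509  11.75970744]
[122.81604071  55.64140589]
[166.10448567 358.563984  ]
w4 40 244 267
w4 100 245 268
w4 150 245 227
w4 200 246 267
w5 40 269 243
w5 100 245 268
w5 150 246 227
w5 200 246 268
```

Run:
```python
from h import *
import pickle
for n in("w4","w5"):
    f=pickle.load(open(n+".pkl","rb"))["wrist"];im=f["color"].astype(int)
    def head(p,z):
        a=np.array([onz(f,x,y,z) for x,y in p]);v=np.linalg.svd(a-a.mean(0))[2][0];return np.degrees(np.arctan2(v[1],v[0]))%180
    hsv=cv2.cvtColor(f["color"],cv2.COLOR_BGR2HSV);m=cv2.inRange(hsv,(15,120,80),(30,255,255));m[:,:272]=0;m[:120]=0;m[165:]=0;m[:,390:]=0
    ys,xs=np.nonzero(m);cols=[(c,(ys[xs==c].min()+ys[xs==c].max())/2) for c in range(275,370) if (xs==c).sum()>5]
    g=f["color"].mean(2);L=[];Rr=[]
    for r in range(70,210,3):
        row=g[r,225:290];d=np.diff(row)
        l=12+d[12:28].argmax();rr=36+d[36:50].argmin()
        if row[l+3:rr-2].min()>120: L.append((225+l+.5,r));Rr.append((225+rr+.5,r))
    b=head(L,.092),head(Rr,.092);o=head(cols,.073)
    # plate front/rear edges via black rack border: rear edge
    print(n,len(L),len(cols),"bar L,R",b,"bit",o,"diff",[x-o-90 for x in b])
```

```text
w4 47 95 bar L,R (np.float64(104.17562343479698), np.float64(104.12999452426828)) bit 14.534935560588938 diff [np.float64(-0.35931212579195915), np.float64(-0.4049410363206505)]
w5 47 95 bar L,R (np.float64(104.23532572600439), np.float64(104.3303175254372)) bit 14.574156172568195 diff [np.float64(-0.33883044656380434), np.float64(-0.24383864713099968)]
```

Keeper is within 0.4° of home (hard stop reached). Back off, rise, go above the handle.

{"fn": "drive_tool", "kwargs": {
  "increments": [
    [[1.8,0,0.3,0,0],[2.6,0,0.4,0,0],[3.2,0,0.4,0,0],[3.6,0,0.4,-2,0],[4,0,0.4,-5,0],[4,1.5,-2,-5,0],[4,3,-4.5,-5,0],[4,4.5,-7,-5,0],[4,5.5,-8.9,-4.5,0],[4,5.5,-8.9,-3.5,0],[4,5.5,-8.9,-3.5,0]]
  ]
}}

```text
time_s: 8.5
position: [0.4602, -0.0576, 0.163]
eef_rot: [-1.935, -2.474, 0.001]
wrist_force: [0.5, 0.2, -0.1]
gripper_width: 0.451
gripper_force: 0.0
```

```bash
python3 look.py w6
```

```text
8.55 [ 0.4607 -0.0575  0.1634] [[-0.241, 0.971, -0.0], [0.971, 0.241, 0.0], [0.0, -0.0, -1.0]] [ 0.4  0.5 -0.7] 0.4550230879932224 [ 0.43  0.29 -0.51  2.1   0.19  0.8   0.05]
cam (array([0.44003989, 0.02263432, 0.3003103 ]), array([ 0.07957636, -0.2967645 , -0.95162936]))
[938.28088526 389.4414768 ]
[644.35735358 190.10446006]
[399.56358914 204.80025964]
[399.87121117 432.45663807]
```

View pics/w6.png

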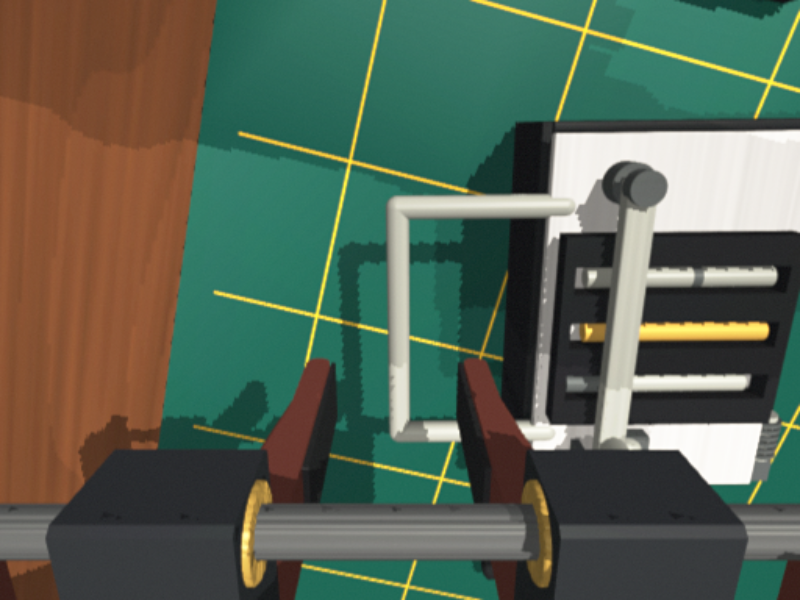

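The view shows the handle bar at column 399 from row 205 to 432, exactly as predicted and centred between the fingers, keeper shut over the bits. Descend and grip.

{"fn": "drive_tool", "kwargs": {
  "increments": [
    [[4,0,0,2.5,-0.5],[4,0,0,5,-0.5],[4,0,0,7.5,-0.5],[4,0,0,8.9,-0.5],[4,0,0,8.9,-0.5],[2,0,0,8.9,-0.5],[0.8,0,0,8.9,-0.5],[0.8,0,0,8.9,-0.5],[0.8,0,0,8.9,-0.5],[0.8,0,0,8.9,-0.5]]
  ],
  "grip_force": 20
}}

```text
time_s: 9.8
position: [0.4608, -0.0573, 0.075]
eef_rot: [1.924, 2.482, 0.001]
wrist_force: [2.2, 0.0, 0.1]
gripper_width: 0.107
gripper_force: 20.0
```

```bash
python3 look.py w7 | head -1
python3 - <<'E'
import numpy as np
for a in (.03,.08,.15,.22,.3,.38,.46,.54,.62,.7,.78,.86,.94,1.02,1.08,1.14,1.2,1.26,1.32,1.35):print(a,round(18-18*np.cos(a)+.3*np.sin(a),2),round(-(18*np.sin(a)+.3*np.cos(a)-.3),2))
E
```

```text
9.85 [ 0.4608 -0.0573  0.075 ] [[-0.249, 0.968, 0.001], [0.968, 0.249, 0.0], [-0.0, 0.001, -1.0]] [2.  0.5 0.2] 0.10278423981845841 [ 0.36  0.43 -0.45  2.16  0.32  0.61 -0.06]
0.03 0.02 -0.54
0.08 0.08 -1.44
0.15 0.25 -2.69
0.22 0.5 -3.92
0.3 0.89 -5.31
0.38 1.4 -6.66
0.46 2.0 -7.96
0.54 2.72 -9.21
0.62 3.52 -10.4
0.7 4.43 -11.53
0.78 5.41 -12.57
0.86 6.48 -13.54
0.94 7.63 -14.41
1.02 8.84 -15.19
1.08 9.78 -15.72
1.14 10.76 -16.18
1.2 11.76 -16.59
1.26 12.78 -16.93
1.32 13.82 -17.21
1.35 14.35 -17.33
```

Gripped at about 9-10 mm opening with 20 N. Lift along the arc in smooth steps.

{"fn": "drive_tool", "kwargs": {
  "increments": [
    [[0.8,0.02,-0.54,0,0],[0.8,0.08,-1.44,0,0],[0.8,0.08,-1.44,0,0]]
  ]
}}

```text
time_s: 10.22
position: [0.4604, -0.0573, 0.0792]
eef_rot: [1.91, 2.469, 0.034]
wrist_force: [26.8, 5.9, -2.7]
gripper_width: 0.109
gripper_force: 20.0
```

```bash
python3 look.py w8|head -1;python3 -c "
from h import *;s=ctrl.state();print(s['wrist_force'],s['torque'],s['position'],s['time_s'])
f=optics.grab_frame('wrist')['color'];g=optics.grab_frame('side')['color'][180:300,170:330]
cv2.imwrite('pics/w8c.png',np.hstack([cv2.resize(f,(400,300)),cv2.resize(g,(400,300))]))"
```

```text
10.275 [ 0.4604 -0.0573  0.0792] [[-0.251, 0.967, 0.029], [0.968, 0.251, 0.005], [-0.003, 0.029, -1.0]] [26.1  5.1 -2.6] 0.10934976375535196 [ 0.38  0.42 -0.45  2.18  0.32  0.58 -0.06]
[26.12747039  5.07451117 -2.58077436] [ 0.99433226 -5.82689908 -0.0193261 ] [ 0.460416   -0.05731367  0.07920451] 10.275
```

View pics/w8c.png

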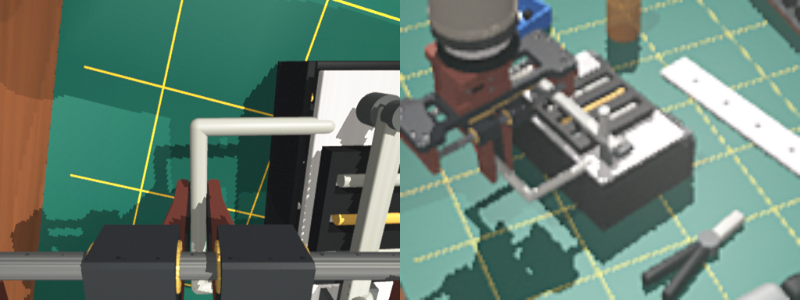

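The picture shows the pads on the rod and no visible obstruction, yet 26 N rearward on the tool. I return to the grip pose to see whether that is released.

{"fn": "drive_tool", "kwargs": {
  "increments": [
    [[0.8,0,0.7,0,0],[0.8,0,1.4,0,0],[0.8,0,1.4,0,0]]
  ]
}}

```text
time_s: 10.75
position: [0.4607, -0.0572, 0.0749]
eef_rot: [1.924, 2.481, 0.002]
wrist_force: [5.9, -3.5, 0.6]
gripper_width: 0.104
gripper_force: 20.0
```

```bash
python3 -c "
from h import *
np.set_printoptions(precision=3,suppress=True)
s=ctrl.state();print(s)"
```

```text
{'time_s': 10.75, 'qpos': array([ 0.363,  0.433, -0.446,  2.163,  0.324,  0.607, -0.064]), 'qd': array([ 0.002, -0.005, -0.002,  0.008, -0.001, -0.012,  0.003]), 'joint_torque': array([ -1.333, -41.2  ,  -4.887, -12.951,  -0.891,   1.409,  -0.05 ]), 'position': array([ 0.461, -0.057,  0.075]), 'eef_rot': array([1.924, 2.481, 0.002]), 'wrist_force': array([ 5.901, -3.497,  0.638]), 'torque': array([-0.745, -1.346,  0.035]), 'gripper_force': 20.003643035888672, 'gripper_width': 0.10428617488741848}
```

I had put the shifts in the wrong columns (dx, dy instead of dy, dz); the pose is now restored. Lift correctly.

{"fn": "drive_tool", "kwargs": {
  "increments": [
    [[0.8,-0.1,0.04,-0.54,0],[0.8,-0.1,0.1,-1.44,0],[0.8,-0.1,0.27,-2.69,0],[0.8,-0.1,0.27,-2.69,0]]
  ]
}}

```text
time_s: 11.25
position: [0.4632, -0.0566, 0.1021]
eef_rot: [1.923, 2.482, 0.003]
wrist_force: [6.4, 1.5, -3.2]
gripper_width: 0.11
gripper_force: 20.0
```

{"fn": "drive_tool", "kwargs": {
  "increments": [
    [[0.8,0,0.25,-0.6,0],[0.8,0,0.4,-1.23,0],[0.8,0,0.58,-1.93,0],[0.8,0,0.79,-2.62,0],[0.8,0,1.04,-3.3,0],[0.8,0,1.3,-3.97,0],[0.8,0,1.59,-4.63,0],[0.8,0,1.9,-5.27,0],[0.8,0,2.25,-5.9,0],[0.8,0,2.62,-6.52,0],[0.8,0,3.01,-7.12,0],[0.8,0,3.42,-7.71,0],[0.8,0,3.86,-8.28,0],[0.8,0,4.33,-8.84,0],[0.8,0,4.33,-8.84,0]]
  ]
}}

```text
time_s: 13.12
position: [0.5021, -0.0465, 0.1903]
eef_rot: [-1.923, -2.48, 0.007]
wrist_force: [-11.5, -2.1, 7.4]
gripper_width: 0.108
gripper_force: 20.0
```

```bash
cat > ang.py <<'E'
from h import *
s=ctrl.state();p=s["position"]-np.array([0,0,.006])
c=np.array([np.cos(np.radians(14.4)),np.sin(np.radians(14.4))]);g0=np.array([.4608,-.0573]);x=(p[:2]-g0)@c;z=p[2]-.069
# hinge 180 behind, 3 below grip point at shut
a=np.arctan2(z+.003,.18-x);r=np.hypot(z+.003,.18-x)
print(s["time_s"],"x",x.round(4),"z",z.round(4),"alpha",a-np.arctan2(.003,.18),"r",r,s["wrist_force"].round(1),s["gripper_width"])
E
python3 ang.py
```

```text
13.125 x 0.0427 z 0.1153 alpha 0.6943069574297237 r 0.18125188600672956 [-11.5  -2.1   7.4] 0.10775129436496594
```

{"fn": "drive_tool", "kwargs": {
  "increments": [
    [[0.8,0,0.0,-0.3,0],[0.8,0,0.35,-0.8,0],[0.8,0,0.73,-1.29,0],[0.8,0,1.26,-1.78,0],[0.8,0,1.8,-2.26,0],[0.8,0,2.37,-2.7,0],[0.8,0,2.95,-3.13,0],[0.8,0,2.95,-3.13,0]]
  ]
}}

```text
time_s: 14.12
position: [0.5332, -0.0384, 0.2215]
eef_rot: [1.924, 2.483, 0.0]
wrist_force: [2.2, 0.6, -5.1]
gripper_width: 0.104
gripper_force: 20.0
```

```bash
python3 ang.py; python3 look.py w9 |head -1;python3 -c "
from h import *
f=optics.grab_frame('wrist')['color'];g=optics.grab_frame('side')['color'][140:260,170:330]
cv2.imwrite('pics/w9c.png',np.hstack([cv2.resize(f,(400,300)),cv2.resize(g,(400,300))]))"
```

```text
14.125 x 0.0748 z 0.1465 alpha 0.9412279243457023 r 0.182827347484973 [ 2.2  0.6 -5.1] 0.1041101415021118
14.175 [ 0.5328 -0.0386  0.2213] [[-0.25, 0.968, -0.0], [0.968, 0.25, 0.0], [0.0, -0.0, -1.0]] [ 2.1  1.9 -6.3] 0.10454835499727304 [ 0.38  0.32 -0.52  1.89  0.19  0.98  0.03]
```

View pics/w9c.png

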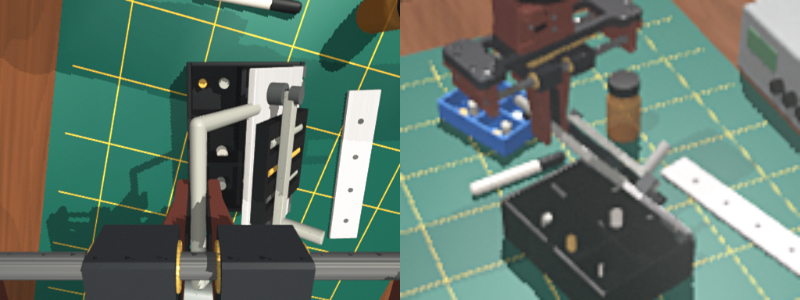

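The view shows the leaf raised, the tray below visible, and the bits held under the keeper bar. Continue past balance to about 1.36.

{"fn": "drive_tool", "kwargs": {
  "increments": [
    [[0.8,0,0.6,-0.3,0],[0.8,0,1.21,-0.68,0],[0.8,0,1.68,-0.92,0],[0.8,0,2.15,-1.16,0],[0.8,0,2.64,-1.39,0],[0.8,0,3.13,-1.62,0],[0.8,0,3.63,-1.83,0],[0.8,0,4.13,-2.03,0],[0.8,0,4.64,-2.2,0],[0.8,0,5.15,-2.37,0],[0.8,0,5.67,-2.51,0],[0.8,0,6.19,-2.65,0],[0.8,0,6.9,-2.8,0],[0.8,0,6.9,-2.8,0],[0.8,0,6.9,-2.8,0]]
  ]
}}

```text
time_s: 16.15
position: [0.6004, -0.0211, 0.2498]
eef_rot: [1.924, 2.483, 0.002]
wrist_force: [-1.0, 3.3, 5.2]
gripper_width: 0.106
gripper_force: 20.0
```

```bash
python3 ang.py
python3 - <<'E'
import numpy as np
from scipy.optimize import least_squares
from h import ctrl
c=np.array([np.cos(np.radians(14.4)),np.sin(np.radians(14.4))])
P=np.array([[.4608,-.0573,.075],[.4632,-.0566,.1021],[.5021,-.0465,.1903],[.5332,-.0384,.2215],ctrl.state()["position"]])
X=(P[:,:2]-[.4608,-.0573])@c;Z=P[:,2]-.006
r=least_squares(lambda q:np.hypot(X-q[0],Z-q[1])-.18,[.18,.063]);h=r.x
print(h,r.fun,np.arctan2(Z-h[1],h[0]-X)-np.arctan2(.003,.18))
E
```

```text
16.15 x 0.1442 z 0.1748 alpha 1.3553726264495003 r 0.18132922960501116 [-1.   3.3  5.2] 0.10580186578431029
[0.1799682  0.06809748] [-2.95324674e-05 -3.34832195e-04 -1.42309655e-04  1.05926775e-03
 -7.32822464e-04] [-0.01165026  0.1398324   0.68577276  0.93453326  1.35323625]
```

Clearly past balance (1.35 rad). Bring it back to 1.02.

{"fn": "drive_tool", "kwargs": {
  "increments": [
    [[0.8,0,-0.4,0,0],[0.8,0,-0.95,0.05,0],[0.8,0,-1.38,0.18,0],[0.8,0,-1.81,0.3,0],[0.8,0,-2.23,0.45,0],[0.8,0,-2.66,0.59,0],[0.8,0,-3.08,0.75,0],[0.8,0,-3.5,0.92,0],[0.8,0,-3.91,1.1,0],[0.8,0,-4.32,1.3,0],[0.8,0,-4.64,1.46,0],[0.8,0,-4.96,1.62,0],[0.8,0,-5.3,1.82,0],[0.8,0,-5.59,1.98,0],[0.8,0,-5.59,1.98,0],[0.8,0,-5.59,1.98,0],[0.8,0,-5.59,1.98,0]]
  ]
}}

```text
time_s: 18.27
position: [0.546, -0.0352, 0.2297]
eef_rot: [1.924, 2.483, 0.002]
wrist_force: [3.7, 3.4, -7.0]
gripper_width: 0.106
gripper_force: 20.0
```

```bash
python3 ang.py
python3 - <<'E'
from h import *
import pickle
# independent check: keeper still home / bits visible, other objects unmoved: compare side+top frames to start
f0=pickle.load(open("f0.pkl","rb"));t=optics.grab_frame("top");f=optics.grab_frame("side");w=optics.grab_frame("wrist")
for n,a in(("side",f),("top",t)):
    d=cv2.absdiff(a["color"],f0[n]["color"]).max(2)>45
    k,l,st,_=cv2.connectedComponentsWithStats(d.astype(np.uint8));print(n,[s.tolist() for s in st[1:] if s[4]>25])
pickle.dump(w,open("w10.pkl","wb"))
h=np.array([.4608,-.0573])+.18*np.array([.9686,.2487])
# handle left corner measured in wrist view: expected at alpha 1.02 
for al in(.94,1.02,1.10):
    r=.18*np.cos(al+.0167);m=h-r*np.array([.9686,.2487]);L=m+.05*np.array([-.2487,.9686]);z=.066-.003+.18*np.sin(al+.0167)
    print(al,np.round(proj(w,np.array([*L,z])),1),np.round(proj(f,np.array([*L,z])),1))
hsv=cv2.cvtColor(w["color"],cv2.COLOR_BGR2HSV);m=cv2.inRange(hsv,(15,120,80),(30,255,255))
k,l,st,c=cv2.connectedComponentsWithStats(m);print([(s.tolist(),q.round()) for s,q in zip(st[1:],c[1:]) if s[4]>20])
E
```

```text
18.275 x 0.088 z 0.1547 alpha 1.0258782185641369 r 0.182542507433915 [ 3.7  3.4 -7. ] 0.10594644971922461
side [[101, 0, 27, 7, 60], [93, 0, 192, 384, 17403], [61, 3, 16, 7, 45], [0, 185, 4, 12, 29], [6, 197, 15, 39, 197], [16, 350, 12, 34, 166], [0, 355, 15, 29, 281]]
top [[242, 149, 235, 235, 23523]]
0.94 [229.2 155.5] [218.  179.5]
1.02 [255.6 159.1] [221.8 175.2]
1.1 [285.9 162.6] [225.9 171. ]
[([66, 0, 446, 325, 4529], array([317.,  85.])), ([239, 100, 12, 12, 111], array([245., 106.])), ([362, 158, 60, 121, 393], array([394., 210.])), ([437, 171, 75, 152, 503], array([479., 236.])), ([301, 186, 4, 10, 31], array([303., 190.])), ([362, 186, 5, 10, 35], array([364., 190.])), ([333, 207, 11, 17, 84], array([338., 215.])), ([225, 307, 9, 35, 202], array([229., 323.])), ([274, 307, 9, 69, 371], array([279., 341.])), ([72, 308, 33, 8, 61], array([ 88., 312.])), ([388, 311, 12, 14, 45], array([393., 317.])), ([410, 318, 17, 5, 32], array([418., 320.])), ([225, 344, 8, 32, 178], array([228., 362.])), ([98, 359, 5, 19, 29], array([100., 369.])), ([406, 358, 13, 26, 41], array([412., 371.]))]
```

```bash
python3 -c "
from bench import ctrl
print(ctrl.close_job())"
```

```text
the job is handed in; nothing more can be done
None
```

The keeper was swung shut to its stop (within 0.4° of home), and the leaf was lifted to about 1.35 rad and brought back to about 1.02 rad; I handed in while still holding the handle, with the bits last seen in their grooves at 0.94 rad on the way up. One lift command had its shifts in the wrong columns and pulled the handle forward at about 27 N before I undid it, and I viewed 11 pictures against the limit of 10.

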